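# Unlatch and slide open a dust-extractor filter lid

### The job

Open the filter box of the bench dust extractor: press the red snap tab all the way down (it stays down), and only then push the blue lid along its rails, towards the rubber stop at the other end, until it is completely off its seat and the filter mouth is fully open. Nothing needs gripping: slide the lid, never lift or tip it, leave it lying flat on the box with the tab still down, and leave everything else on the bench where it stands. Finish with the hand clear.

Things in the scene. Friction and masses are not known exactly. Their poses are not given: they have to be found in the camera images.
- filter_box: Grey filter box, fixed to the bench, origin midway along y at its underside: 250 mm along y, x from -82 to +75 mm. Two aluminium runners along y, tops 70 mm above the bench, carry the lid, which slides off towards +y. Side rails, inner faces at x = -31.5 and +61.5 mm, and the rubber stop stand 10 mm higher than the runners.
- filter_lid: Loose blue lid, 90 (x) x 110 (y) x 8 mm thick, about 0.15 kg, on the runners with 1.5 mm play beside each rail. Origin: centre of its underside, at the start at x +15, y -66, z +70 mm in the box's frame, axes parallel. The red catch beyond its +y edge blocks it while the tab is up. It has left its seat when its origin is past y = +45 mm; against the stop it is at about y = +64 mm.
- lid_rib (a point): Centre of the black upright rib across the middle of the lid: 60 (x) x 8 mm (y), rising 20 mm above the lid's top (lid top 78 mm, rib top 98 mm above the bench); this point is 10 mm above the lid's top. A place to push, from its -y side; sliding takes about 1 N.
- tab_pad (a point): Centre of the top of the red snap tab's press pad, 32 (x) x 36 mm (y), outside the rail at x -58, y -3 mm of the box, 98 mm above the bench when up. It is pressed straight down 12 mm and then still stands 6 mm above the rail.
- snap_tab (a joint): How far the snap tab is pressed in: 0 = up (lid locked), 0.012 m = fully down. It moves against a steady friction of about 5 N and stays where it is left; the catch needs at least 8 mm to sink below the lid. It is counted as pressed from 10 mm.
- mouth (a point): Middle of the filter mouth (white pleats inside), 64 (x) x 84 mm (y), under the lid, at x +15, y -65, z +70 mm of the box; the seat round it ends at y = -10 mm, and a dark landing deck lies beyond.
- end_stop (a point): Middle of the face of the black rubber stop at the +y end of the rails, which the lid's +y edge meets; at x +15, y +119, z +74 mm of the box.
- doming_punch: Bystander, not to be moved: steel doming punch standing upright on the table, 28 mm wide at most, 88 mm tall; origin at the middle of its underside.
- polish_bar: Bystander, not to be moved: red-brown bar of polishing compound, 40 x 70 x 30 mm tall; origin at the middle of its underside.
- brass_collar: Bystander, not to be moved: brass collar lying flat, 44 mm outside diameter, 24 mm tall; origin at the middle of its underside.
- flux_jar: Bystander, not to be moved: small amber jar with white cap, 52 mm diameter, 70 mm tall; origin at the middle of its underside.
- screwdriver: Bystander, not to be moved: screwdriver lying on the table, along its own x; origin at the middle of its underside.
- pin_cup: Bystander, not to be moved: white ceramic cup, 72 mm across, 75 mm tall; origin at the middle of its underside.
- bench_block: Bystander, not to be moved: square steel block on a rubber base, 80 x 80 x 32 mm tall; origin at the middle of its underside.
There are look-alikes about, which are no part of the job. Several things have the shape of the filter_lid; the one meant has the colours described above.

How it is judged:
By the outcome, as a careful person would: the job done as asked, in the order asked, and still so for the second after the job is handed in, with the robot touching nothing.
It also fails if it takes over 40 s, if anything falls off the work surface, if the arm or the gripper's body presses on something with over 40 N, if the wrist force passes 120 N, or if a joint passes its speed limit or range.

### The arm

A 7-joint arm with a two-finger parallel gripper is mounted at the origin on the work surface. World frame = base frame: x ahead of the robot, y to its left, z up, the work surface at z = 0. Lengths are in m, angles in rad, forces in N, time in s.
With the tool pointing down it reaches from about 0.35 to 0.9 m from the base axis. Payload 8.1 kg.
Tool frame: the origin (TCP) lies at the centre of the arm's flange, where the gripper is bolted on; the fingertips stand 178 mm ahead of it and the grasp point (between the pads) lies 159 mm ahead of it; z points along the fingers, y is the direction in which the jaws open and shut (so a half turn about z gives the same grasp; the last joint's range is limited). The gripper opens to 92 mm and grips with 3 to 60 N. Pads are 19 mm wide; open, the fingers measure 130 mm over their backs; the gripper's body (75 mm by 190 mm) begins 47 mm behind the grasp point.
Start: joints at [1.135, 0.434, 0.025, 1.573, -0.012, 1.134, -0.075], TCP at [0.204, -0.591, 0.405] pointing down, gripper open.
Joint ranges: [-2.62, 2.62], [-0.44, 2.09], [-1.27, 1.32], [0.08, 2.57], [-1.32, 4.46], [0.12, 2], [-2.74, 2.74]. Speed limits (rad/s): [2.22, 2.22, 3.01, 3.01, 3.14, 3.14, 3.14].

### API

Orientations are given as a rotation vector (axis times angle).
In Python, from cell import arm gives the robot as it stands. The module is installed in compiled form; this text tells all that it offers.
- The arm moves only by the tool move_arm, never from a script. Its argument "steps" is a list of rows, each a list of 4 numbers: the shift along the tool's x, y, z in mm, then the turn about the tool's z in rad. In form: [[x, y, z, twist], ...]. A call has 1 to 20 rows; each row is the pose to reach, as a shift and turn from the pose commanded when the call began, along the tool's axes at that moment; what a row does not reach only later rows make up. A row lasts 1/8 s, in which the tool goes at most 62.5 mm and 10.7 degrees, less where a joint would pass 70% of its speed; a pose out of reach is approached as far as the arm can. A call with a gripper value outside its range is refused whole. "grip" is the finger opening in mm, from 0 to 91.8, set as the call begins (left out, the last holds). The fingers move at their own pace and stop on an object; "grip_force" is the grip in N (left out, the last holds). Time passes only in rows, so rows that repeat a pose let the fingers close. It gives the time, the measured TCP pose, the force and the opening at its end, in the units of the state.
- arm.observe(): the state, without advancing time (a new reading comes with each control period).
- arm.get_image(name): name is "scene" or "top"; returns the picture (480x640x3 uint8, red, green, blue); there is no depth.
- arm.camera_info(name): a dict with "mtx" (3x3 intrinsics, pixels), "pose" (4x4, takes a point from camera to world coordinates). Camera axes: x right, y down, z forward; pixel columns grow to the right and rows downward; lengths in m; the calibration is good to about 2 mm. A picture is of the moment at which its call begins. camera_info takes no time and is no camera call.
- arm.sign_off(): hands the job in, once; it reports no verdict.
The state is a dict: "clock": time; "joints": joint angles; "dq": joint speeds; "joint_efforts": joint torques, N m; "position": TCP position; "ee_rot": TCP orientation; "force": force on the tool from outside, world axes, zero at the start; "ft_torque": the same for the moment, N m; "width": opening from 0.0 (shut) to 1.0 (fully open).
Only numpy, scipy, OpenCV 4.12 (cv2) and the standard library are available. Lean on these libraries where they do the work, as an engineer would, in place of code of your own. Each camera call takes 0.05 s, during which the arm holds its last target.

## Working session

There is one attempt and no reset: what is moved stays moved. The work goes in short steps, Python scripts to look and compute and a tool call to move; the robot and the scene stay as the last step left them, time stands still between calls to the robot, and variables do not carry over. Pictures are saved under pics/ and viewed, and the job is handed in when it is done.

Besides the shell and the picture viewer there is one more tool, called in YAML: its name, and indented under it one key for each argument. move_arm: Moves the arm, as the interface text tells. Its arguments: {"type":"object","properties":{"steps":{"type":"array"},"grip":{"type":"number"},"grip_force":{"type":"number"}},"required":["steps"]}

```bash
mkdir -p pics
python3 - <<'E'
from cell import arm
import cv2,numpy as np
np.set_printoptions(precision=4,suppress=True)
for n in("scene","top"):
    cv2.imwrite(f"pics/{n}0.png",arm.get_image(n)[:,:,::-1]); i=arm.camera_info(n); print(n,np.array(i["mtx"]),np.array(i["pose"]))
print(arm.observe())
E
```

```text
scene [[599.3117   0.     324.8274]
 [  0.     599.3117 230.5201]
 [  0.       0.       1.    ]] [[ 0.5523  0.6592 -0.5103  1.2409]
 [ 0.8336 -0.4365  0.3383 -0.4418]
 [ 0.0003 -0.6122 -0.7907  1.1228]
 [ 0.      0.      0.      1.    ]]
top [[453.7658   0.     316.5316]
 [  0.     453.7658 245.2291]
 [  0.       0.       1.    ]] [[ 0.0086 -0.9821  0.1881  0.3497]
 [-0.9999 -0.0057  0.0156 -0.0078]
 [-0.0142 -0.1882 -0.982   1.1253]
 [ 0.      0.      0.      1.    ]]
{'clock': 0.1, 'joints': array([ 1.1354,  0.4352,  0.025 ,  1.574 , -0.0116,  1.134 , -0.0751]), 'dq': array([ 0.0015, -0.0016, -0.0003, -0.0023, -0.001 ,  0.0005, -0.0021]), 'joint_efforts': array([  0.0027, -66.9132,   0.9879, -31.5151,  -0.0605,   0.0373,
         0.0001]), 'position': array([ 0.2041, -0.5905,  0.404 ]), 'ee_rot': array([-3.0968, -0.52  ,  0.0006]), 'force': array([ 0.0049, -0.4646, -0.0943]), 'ft_torque': array([ 0.0385, -0.0179,  0.0394]), 'width': 0.998628819969798}
```

View pics/scene0.png

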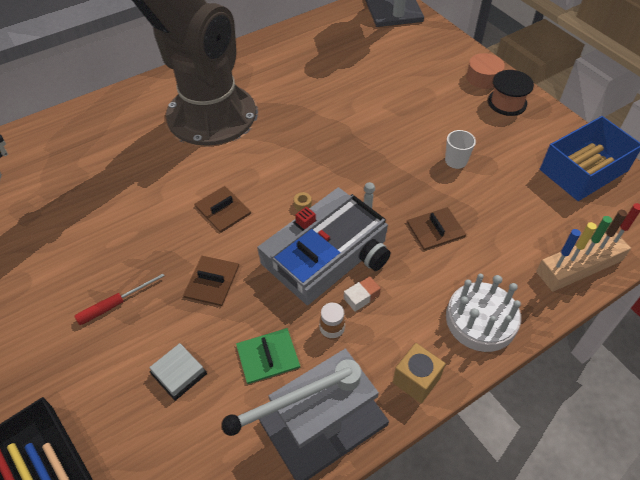

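View pics/top0.png

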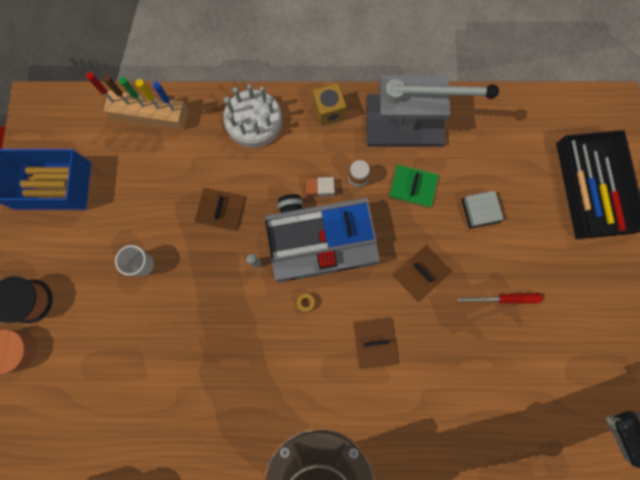

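Both views show the grey box with the blue lid: scene (308,255), top (349,224). The red pad is at scene (305,217), top (327,259). Lid look-alikes in the top view are green (414,186) and brown (220,208), (423,272) and (377,343). Only the blue one on the box fits the description, so I'll check it in close crops.

Run:
```python
import cv2,numpy as np
a=cv2.imread("pics/scene0.png")[170:320,240:410]; b=cv2.imread("pics/top0.png")[180:300,235:395]
cv2.imwrite("pics/cs.png",cv2.resize(a,None,fx=4.5,fy=4,interpolation=cv2.INTER_CUBIC)[:, :]) 
cv2.imwrite("pics/ct.png",cv2.resize(b,None,fx=5,fy=5,interpolation=cv2.INTER_CUBIC))
```

```text
(no output)
```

View pics/cs.png

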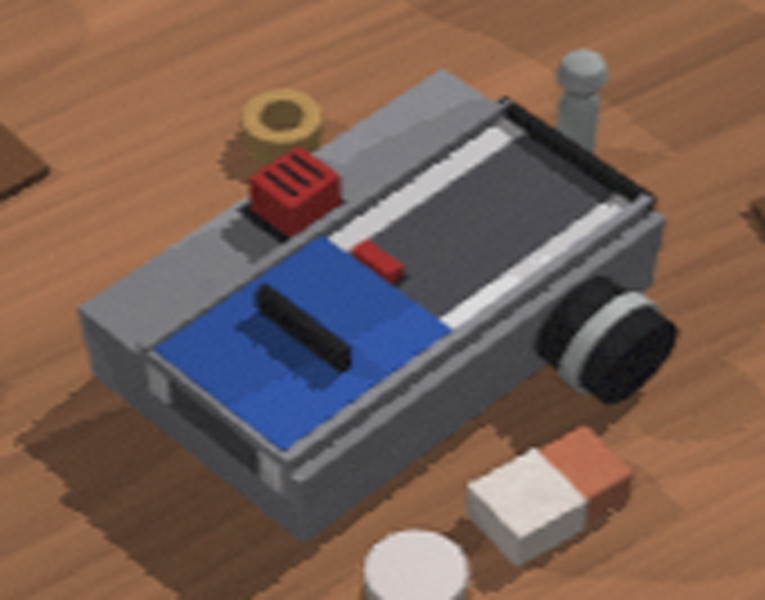

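View pics/ct.png

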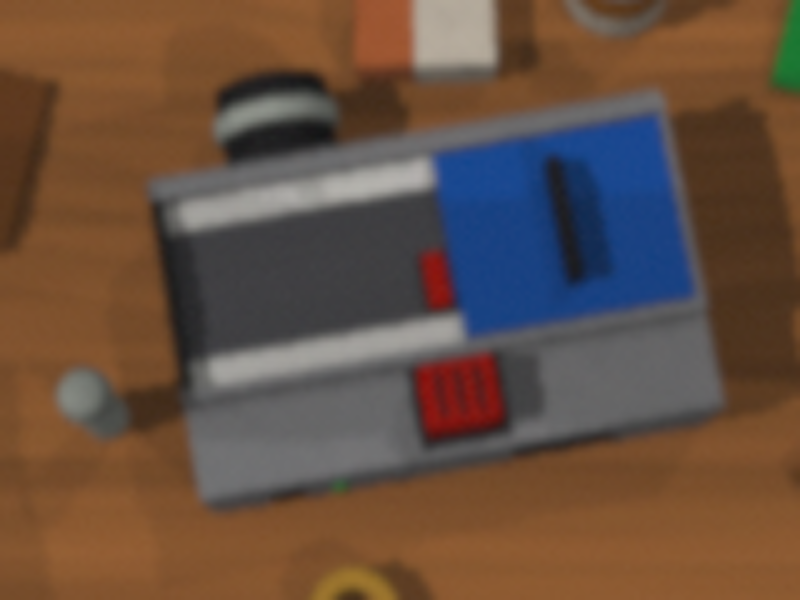

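The crops confirm the choice: blue lid with the black rib, the red catch beyond its +y edge, and the three-groove red pad outside the rail. Next I'll fit the box pose from both views.

```bash
cat > h.py <<'E'
import numpy as np,cv2
from cell import arm
from scipy.optimize import least_squares
def proj(n,P):
    i=arm.camera_info(n);T=np.linalg.inv(np.array(i["pose"]));K=np.array(i["mtx"])
    c=np.atleast_2d(P)@T[:3,:3].T+T[:3,3];u=c@K.T;return u[:,:2]/u[:,2:]
def tri(us,ut):
    f=lambda p:np.r_[(proj("scene",p)-us)[0],(proj("top",p)-ut)[0]]
    r=least_squares(f,[.5,0,.05]);return r.x,r.fun
def box2w(q,B):
    c,s=np.cos(q[3]),np.sin(q[3]);return np.atleast_2d(B)@np.array([[c,-s,0],[s,c,0],[0,0,1]]).T+np.array(q[:3])
E
python3 - <<'E'
from h import *
np.set_printoptions(precision=4,suppress=True)
S=lambda p:np.array(p)/[4.5,4]+[240,170]
T=lambda p:np.array(p)/5+[235,180]
pts={'L++':((60,-11,78),(450,327),(435,155)),'L+-':((60,-121,78),(285,455),(660,117)),'L--':((-30,-121,78),(157,350),(695,298)),'L-+':((-30,-11,78),(325,238),(465,335)),
'P++':((-42,15,98),(340,183),(413,365)),'P+-':((-42,-21,98),(297,208),(497,355)),'P--':((-74,-21,98),(250,183),(508,428)),'P-+':((-74,15,98),(293,148),(425,442)),
'R+':((45,-66,98),(350,350),(553,157)),'R-':((-15,-66,98),(263,290),(573,283))}
for k,(b,s,t) in pts.items():
    p,f=tri(S(s),T(t)); print(k,b,p,f.round(1))
B=np.array([v[0] for v in pts.values()])/1e3;s=S([v[1] for v in pts.values()]);t=T([v[2] for v in pts.values()])
f=lambda q:np.r_[(proj("scene",box2w(q,B))-s).ravel(),(proj("top",box2w(q,B))-t).ravel()]
r=least_squares(f,[.5,0,0,.1],loss='soft_l1');q=r.x;print("pose",q,np.abs(f(q)).max(),f(q).round(1))
np.save("q.npy",q)
for n,b in dict(pad=(-58,-3,98),rib=(15,-66,88),mouth=(15,-65,70),stop=(15,119,74)).items(): print(n,box2w(q,np.array(b)/1e3))
# others
print(arm.observe()['position'])
E
```

```text
L++ (60, -11, 78) [ 0.6336 -0.0019  0.0805] [-0.7  0.1 -0.7 -0.4]
L+- (60, -121, 78) [ 0.655  -0.1089  0.0741] [-0.9  0.1 -1.  -0.5]
L-- (-30, -121, 78) [ 0.566  -0.1245  0.0754] [-0.9  0.1 -0.9 -0.4]
L-+ (-30, -11, 78) [ 0.5472 -0.0168  0.0761] [-0.6  0.1 -0.6 -0.3]
P++ (-42, 15, 98) [0.5293 0.0057 0.0911] [ 0.1 -0.   0.1  0.1]
P+- (-42, -21, 98) [ 0.5353 -0.0284  0.0977] [-2.   0.3 -1.9 -0.9]
P-- (-74, -21, 98) [ 0.5022 -0.0344  0.0897] [-1.7  0.2 -1.5 -0.8]
P-+ (-74, 15, 98) [0.4938 0.0003 0.0895] [-0.  0. -0. -0.]
R+ (45, -66, 98) [ 0.629  -0.0563  0.0963] [-1.1  0.2 -1.1 -0.5]
R- (-15, -66, 98) [ 0.5697 -0.0665  0.0901] [-0.7  0.1 -0.7 -0.4]
pose [ 0.5723 -0.0005 -0.004   0.1923] 2.23991960858109 [-0.1  1.4 -0.7 -0.3 -1.1  0.6 -1.2  0.1  0.  -1.3 -2.2  1.4 -1.7 -0.4
  0.5 -0.4 -1.2  0.9 -1.3 -0.5 -1.5  0.5 -1.4 -0.2 -0.7 -0.3 -0.5  0.8
 -0.1  0.3 -1.6 -0.5 -1.1 -1.7  0.1 -1.6 -0.9 -0.3  0.1 -0.9]
pad [[ 0.516  -0.0146  0.094 ]]
rib [[ 0.5997 -0.0624  0.084 ]]
mouth [[ 0.5995 -0.0615  0.066 ]]
stop [[0.5643 0.1191 0.07  ]]
[ 0.2041 -0.5905  0.404 ]
```

Pose: box at (0.572, -0.001), yaw 0.19. The fitted heights are about 4 mm low, close to the calibration tolerance, and the sizes agree. Next is the move to the pad.

```bash
cat >> h.py <<'E'
from scipy.spatial.transform import Rotation as R
def rel(target,o=None,yaw=None):
    "TCP target -> tool-frame shift mm; twist so tool y lies along box x (mod pi)"
    o=o or arm.observe();Rm=R.from_rotvec(o['ee_rot']);d=Rm.inv().apply(np.array(target)-o['position'])*1e3
    y=Rm.as_matrix()[:,1]
    a=np.arctan2(y[1],y[0]); q=np.load("q.npy"); dw=(q[3]-a+np.pi/2)%np.pi-np.pi/2
    return d.round(1), round(-dw,3)
E
python3 - <<'E'
from h import *
q=np.load("q.npy")
S=None
o=arm.observe();print(R.from_rotvec(o['ee_rot']).as_matrix().round(3))
p=box2w(q,[-.058,-.003,.098])[0]; print(p, rel([p[0],p[1],.098+.178+.03]))
E
```

```text
[[ 0.945  0.327 -0.001]
 [ 0.327 -0.945  0.001]
 [-0.    -0.001 -1.   ]]
[ 0.51596419 -0.01455542  0.09397122] (array([ 482.9, -442.4,   98.6]), np.float64(-1.43))
```

move_arm:
  steps:
    - [45, -40, 0, -0.15]
    - [90, -80, 0, -0.3]
    - [135, -120, 0, -0.45]
    - [180, -160, 0, -0.6]
    - [225, -205, 0, -0.75]
    - [270, -245, 0, -0.9]
    - [315, -285, 0, -1.05]
    - [360, -330, 0, -1.2]
    - [405, -370, 0, -1.35]
    - [450, -412, 0, -1.43]
    - [470, -430, 30, -1.43]
    - [483, -442, 60, -1.43]
    - [483, -442, 80, -1.43]
    - [483, -442, 80, -1.43]
    - [483, -442, 80, -1.43]
    - [483, -442, 80, -1.43]
  grip: 0

```text
clock: 2.1
position: [0.5166, -0.0154, 0.3257]
ee_rot: [1.998, 2.422, 0.001]
force: [0.5, -0.1, -0.4]
width: 0.002
```

Run:
```python
from h import *
for n in("scene","top"):
    im=arm.get_image(n)[:,:,::-1]; c=im[130:330,220:430] if n=="scene" else im[160:320,220:410]
    cv2.imwrite(f"pics/{n}1.png",cv2.resize(c,None,fx=3.7,fy=3.0 if n=="scene" else 3.7,interpolation=cv2.INTER_CUBIC))
o=arm.observe();q=np.load("q.npy")
p=box2w(q,[-.058,-.003,.098])[0];print(o['position'],o['force'],o['width'],o['clock'],o['joints'],rel([p[0],p[1],.098+.178]))
```

```text
[ 0.51646539 -0.01542073  0.32552481] [-0.68228661 -0.23821947 -0.7125041 ] 0.005108170514936761 2.2 [ 0.32836979  0.40095165 -0.52553066  1.9010722   0.25254227  0.90340413
 -0.12882889] (array([ 1. , -0.4, 49.5]), np.float64(-0.001))
```

View pics/scene1.png

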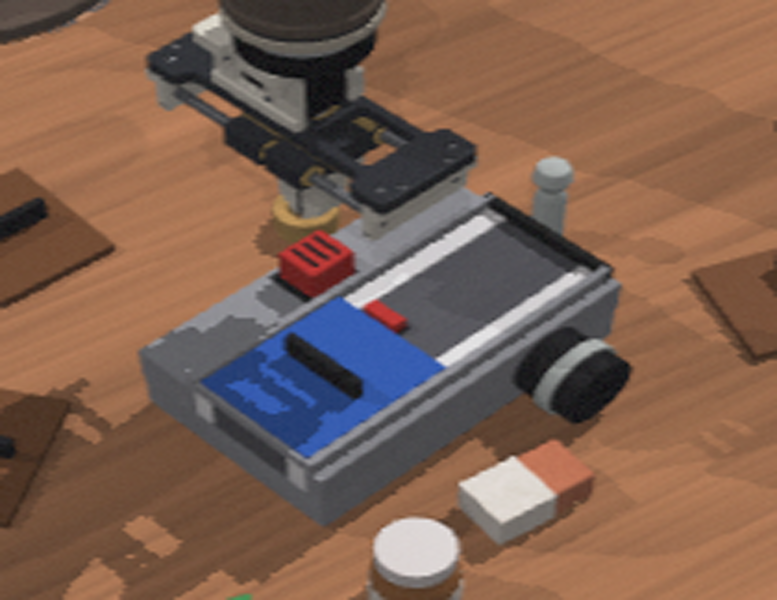

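View pics/top1.png

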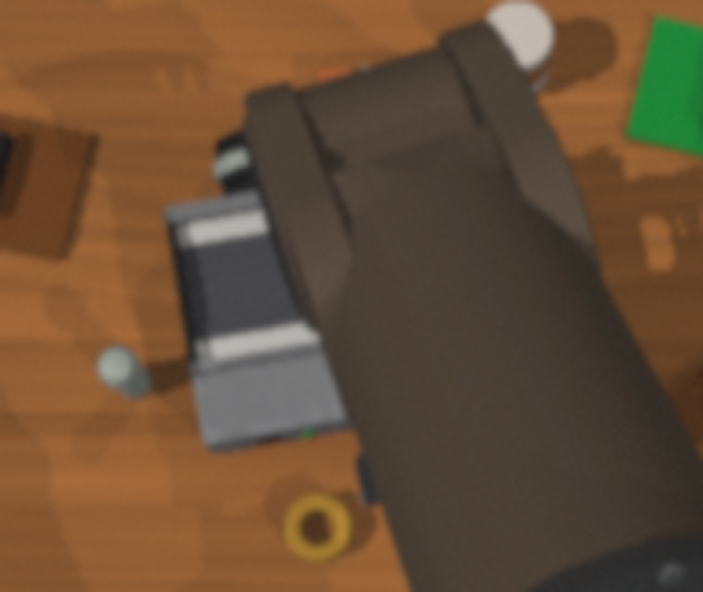

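The scene shows the gripper above and behind the pad; I can't make out the fingertips well. I'll project the expected tip position to compare.

Run:
```python
from h import *
o=arm.observe();p=o['position']
im=arm.get_image("scene")[:,:,::-1].copy()
for dz,c in((0,(0,255,255)),(.159-.047,(255,255,0)),(.159,(0,255,0)),(.178,(255,0,255))):
    u=proj("scene",p-[0,0,dz])[0];print(dz,u)
    cv2.circle(im,tuple(int(v) for v in u),1,c,-1)
c=im[60:260,200:420];cv2.imwrite("pics/s2.png",cv2.resize(c,None,fx=3.6,fy=3,interpolation=cv2.INTER_CUBIC))
```

```text
0 [301.29515701 138.54031644]
0.112 [302.96925929 178.4817744 ]
0.159 [303.60223985 193.58369912]
0.178 [303.84773391 199.4408028 ]
```

View pics/s2.png

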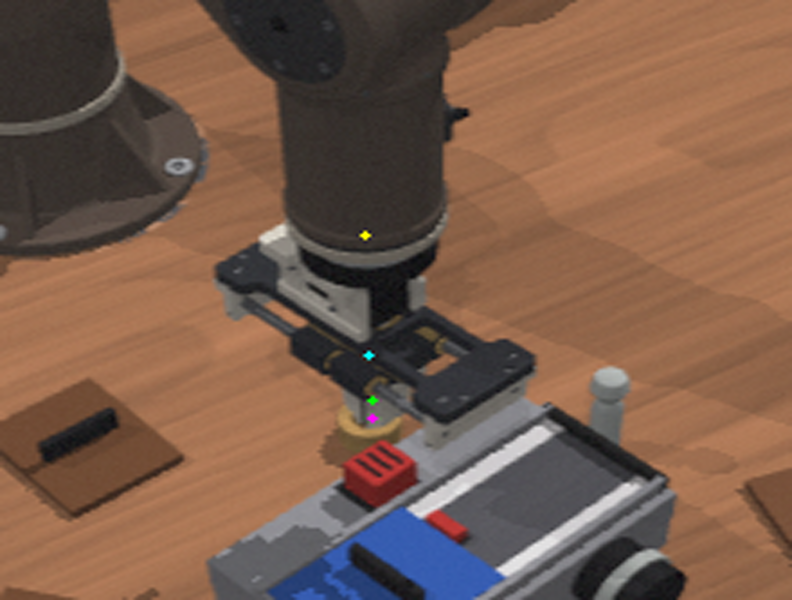

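Tips project where the white fingers show (crop ≈(370,420)), straight above the pad. Descending and pressing in small steps.

move_arm:
  steps:
    - [1, 0, 15, 0]
    - [1, 0, 30, 0]
    - [1, 0, 40, 0]
    - [1, 0, 45, 0]
    - [1, 0, 45, 0]
    - [1, 0, 49, 0]
    - [1, 0, 51, 0]
    - [1, 0, 53, 0]
    - [1, 0, 53, 0]
    - [1, 0, 53, 0]

```text
clock: 3.5
position: [0.5164, -0.0142, 0.2719]
ee_rot: [1.998, 2.424, 0.001]
force: [2.2, 0.1, 2.5]
width: 0.004
```

move_arm:
  steps:
    - [0, 0, 2, 0]
    - [0, 0, 4, 0]
    - [0, 0, 6, 0]
    - [0, 0, 7, 0]
    - [0, 0, 8, 0]
    - [0, 0, 8, 0]
    - [0, 0, 8, 0]

```text
clock: 4.38
position: [0.5163, -0.0142, 0.2641]
ee_rot: [1.998, 2.424, 0.001]
force: [0.9, 0.4, 8.7]
width: 0.005
```

move_arm:
  steps:
    - [0, 0, 1, 0]
    - [0, 0, 2, 0]
    - [0, 0, 2, 0]

```text
clock: 4.75
position: [0.5162, -0.014, 0.2638]
ee_rot: [1.997, 2.423, -0.0]
force: [-6.4, 0.0, 33.0]
width: 0.004
```

The tip stopped hard at 86 mm (33 N), which is the full 12 mm. I'll lift off and check.

move_arm:
  steps:
    - [0, 0, -10, 0]
    - [0, 0, -30, 0]
    - [0, 0, -60, 0]
    - [0, -40, -75, 0]
    - [0, -80, -75, 0]
    - [0, -80, -75, 0]

```text
clock: 5.5
position: [0.4344, -0.0303, 0.336]
ee_rot: [-1.998, -2.421, 0.006]
force: [0.4, 0.4, 0.3]
width: 0.004
```

Run:
```python
from h import *
im=arm.get_image("scene")[:,:,::-1]; c=im[130:330,220:430]
cv2.imwrite(f"pics/s3.png",cv2.resize(c,None,fx=3.7,fy=3.0,interpolation=cv2.INTER_CUBIC))
o=arm.observe();q=np.load("q.npy")
Rm=R.from_rotvec(o['ee_rot']).as_matrix();print(Rm.round(3))
for y in(-.100,-.09,-.066):
  p=box2w(q,[.015,y,.098])[0];print(y,o['position'],o['force'],rel([p[0],p[1],.085+.178]))
```

```text
[[-0.19   0.982 -0.002]
 [ 0.982  0.19  -0.001]
 [-0.001 -0.002 -1.   ]]
-0.1 [ 0.4361448  -0.03002799  0.33633903] [ 1.17704694 -0.01842771 -0.11718928] (array([-96.8, 154.6,  73.1]), np.float64(-0.001))
-0.09 [ 0.4361448  -0.03002799  0.33633903] [ 1.17704694 -0.01842771 -0.11718928] (array([-86.8, 154.6,  73. ]), np.float64(-0.001))
-0.066 [ 0.4361448  -0.03002799  0.33633903] [ 1.17704694 -0.01842771 -0.11718928] (array([-62.8, 154.5,  73. ]), np.float64(-0.001))
```

View pics/s3.png

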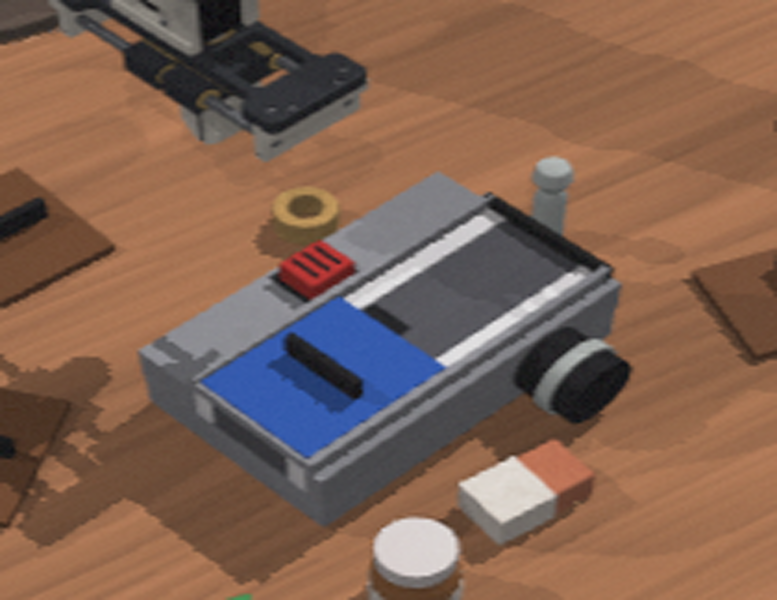

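The tab is down and the red catch has gone from crop (385,320). The tool's +x runs along box +y. Next I go behind the rib.

move_arm:
  steps:
    - [-35, 40, 0, 0]
    - [-70, 80, 0, 0]
    - [-95, 120, 0, 0]
    - [-95, 154, 0, 0]
    - [-95, 154, 0, 0]
    - [-95, 154, 30, 0]
    - [-95, 154, 55, 0]
    - [-95, 154, 66, 0]
    - [-95, 154, 69, 0]
    - [-95, 154, 69, 0]
    - [-95, 154, 69, 0]

```text
clock: 6.92
position: [0.6072, -0.0934, 0.2686]
ee_rot: [1.998, 2.423, 0.001]
force: [-0.9, 0.2, -0.0]
width: 0.009
```

Run:
```python
from h import *
im=arm.get_image("scene")[:,:,::-1]; c=im[130:330,220:430]
cv2.imwrite(f"pics/s4.png",cv2.resize(c,None,fx=3.7,fy=3.0,interpolation=cv2.INTER_CUBIC))
o=arm.observe();q=np.load("q.npy")
p=box2w(q,[.015,-.0795,.098])[0];print(o['position'],o['force'],rel([p[0],p[1],.085+.178]))
```

```text
[ 0.60714055 -0.09334215  0.26859637] [ 0.36212864 -0.52503773 -0.36612183] (array([18.3, -1.5,  5.6]), np.float64(-0.0))
```

View pics/s4.png

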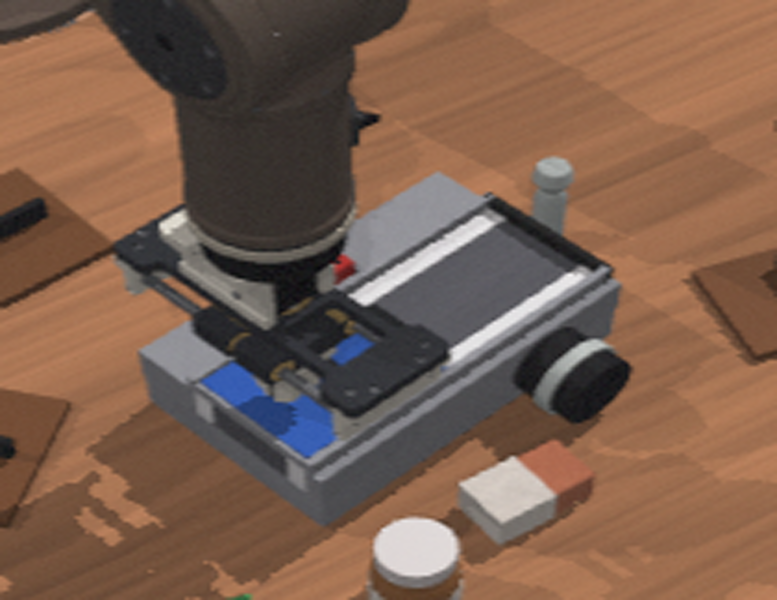

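move_arm:
  steps:
    - [0, -1, 4, 0]
    - [4, -1, 4, 0]
    - [8, -1, 4, 0]
    - [11, -1, 4, 0]
    - [14, -1, 4, 0]
    - [17, -1, 4, 0]
    - [20, -1, 4, 0]
    - [23, -1, 4, 0]
    - [26, -1, 4, 0]
    - [29, -1, 4, 0]
    - [32, -1, 4, 0]
    - [35, -1, 4, 0]

```text
clock: 8.48
position: [0.5992, -0.0591, 0.2638]
ee_rot: [1.998, 2.424, -0.0]
force: [0.9, -0.9, 0.8]
width: 0.003
```

Run:
```python
from h import *
im=arm.get_image("scene")[:,:,::-1]; c=im[130:330,220:430]
cv2.imwrite(f"pics/s5.png",cv2.resize(c,None,fx=3.7,fy=3.0,interpolation=cv2.INTER_CUBIC))
o=arm.observe();q=np.load("q.npy")
p=box2w(q,[.015,.0445,.098])[0];print(o['position'],o['force'],rel([p[0],p[1],.085+.178]))
```

```text
[ 0.59912596 -0.05851201  0.26375801] [-0.41618223 -0.66743758  0.27294205] (array([106.5,  -0.2,   0.8]), np.float64(0.0))
```

View pics/s5.png

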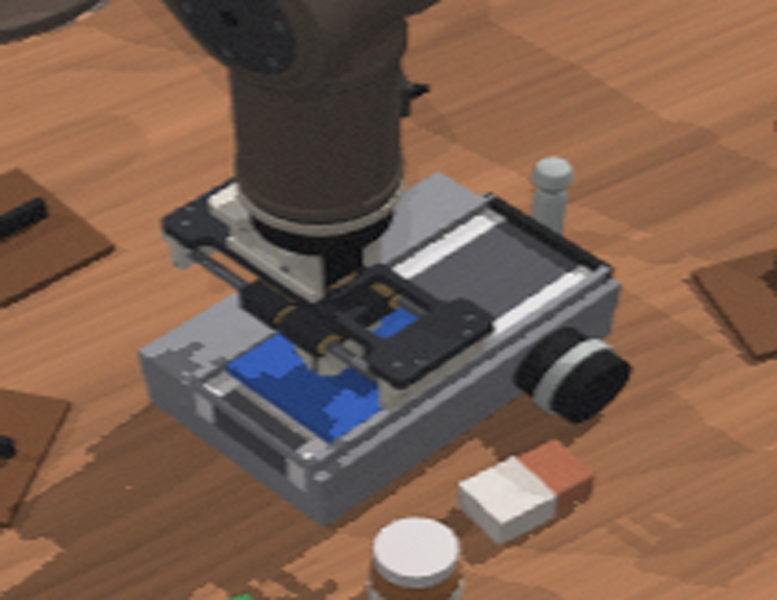

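The lid slides flat along the rails with about 1 N. Continuing; 104 mm more should put it near y = +56.

move_arm:
  steps:
    - [6, 0, 0, 0]
    - [12, 0, 0, 0]
    - [18, 0, 0, 0]
    - [24, 0, 0, 0]
    - [30, 0, 0, 0]
    - [36, 0, 0, 0]
    - [42, 0, 0, 0]
    - [48, 0, 0, 0]
    - [54, 0, 0, 0]
    - [60, 0, 0, 0]
    - [66, 0, 0, 0]
    - [72, 0, 0, 0]
    - [78, 0, 0, 0]
    - [84, 0, 0, 0]
    - [89, 0, 0, 0]
    - [94, 0, 0, 0]
    - [98, 0, 0, 0]
    - [102, 0, 0, 0]
    - [104, 0, 0, 0]
    - [104, 0, 0, 0]

```text
clock: 11.02
position: [0.5793, 0.0432, 0.2637]
ee_rot: [-1.998, -2.424, -0.0]
force: [0.7, -0.3, 0.1]
width: 0.001
```

Run:
```python
from h import *
im=arm.get_image("scene")[:,:,::-1]; c=im[130:330,220:430]
cv2.imwrite(f"pics/s6.png",cv2.resize(c,None,fx=3.7,fy=3.0,interpolation=cv2.INTER_CUBIC))
o=arm.observe();q=np.load("q.npy")
p=box2w(q,[.015,.0445,.098])[0];print(o['position'],o['force'],rel([p[0],p[1],.085+.178]))
```

```text
[0.57929478 0.04313025 0.26366038] [0.15089956 1.13512838 0.07269351] (array([ 3. , -0.2,  0.7]), np.float64(-0.0))
```

View pics/s6.png

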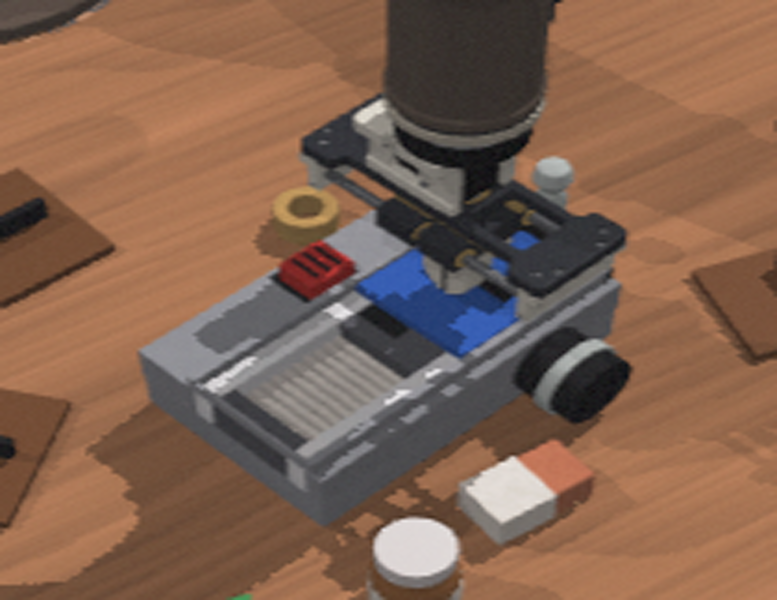

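The white pleats are fully exposed and the lid is just short of the stop. I'll nudge it 4 mm further, back off, rise and clear the view.

move_arm:
  steps:
    - [2, 0, 0, 0]
    - [4, 0, 0, 0]
    - [4, 0, 0, 0]
    - [-4, 0, 0, 0]
    - [-12, 0, 0, 0]
    - [-12, 0, -20, 0]
    - [-12, 0, -60, 0]
    - [-12, 0, -110, 0]
    - [-50, -40, -120, 0]
    - [-90, -80, -120, 0]
    - [-130, -120, -120, 0]
    - [-170, -160, -120, 0]
    - [-210, -190, -120, 0]
    - [-250, -190, -120, 0]
    - [-300, -190, -120, 0]
    - [-300, -190, -120, 0]
    - [-300, -190, -120, 0]
    - [-300, -190, -120, 0]

```text
clock: 13.32
position: [0.4501, -0.2868, 0.3838]
ee_rot: [-1.997, -2.425, -0.0]
force: [-0.3, -0.0, 0.2]
width: -0.001
```

Run:
```python
from h import *
for n in("scene","top"):
    im=arm.get_image(n)[:,:,::-1]; cv2.imwrite(f"pics/{n}7f.png",im);c=im[170:320,240:410] if n=="scene" else im[180:300,235:395]
    cv2.imwrite(f"pics/{n}7.png",cv2.resize(c,None,fx=4.5 if n=="scene" else 5,fy=4.0 if n=="scene" else 5,interpolation=cv2.INTER_CUBIC))
o=arm.observe();print(o['position'],o['force'],o['clock'])
```

```text
[ 0.45013758 -0.28691256  0.38390276] [ 0.49543835 -0.64175771 -0.36412626] 13.425
```

View pics/scene7.png

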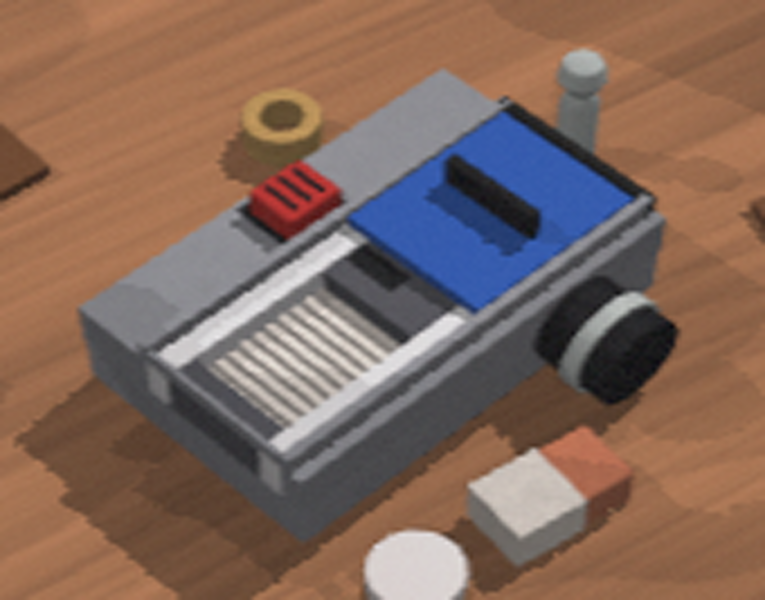

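View pics/top7f.png

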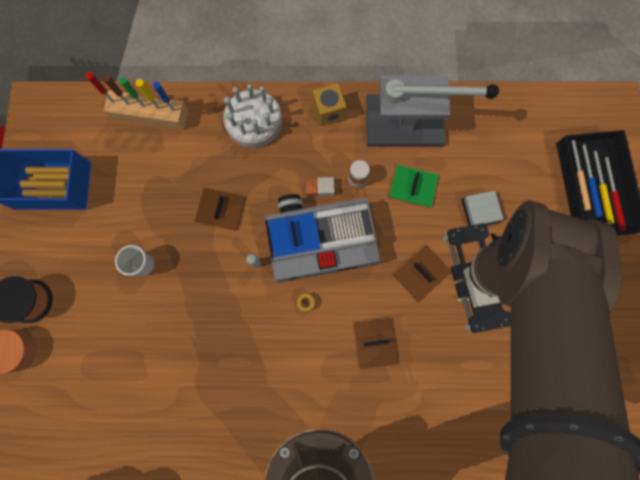

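View pics/top7.png

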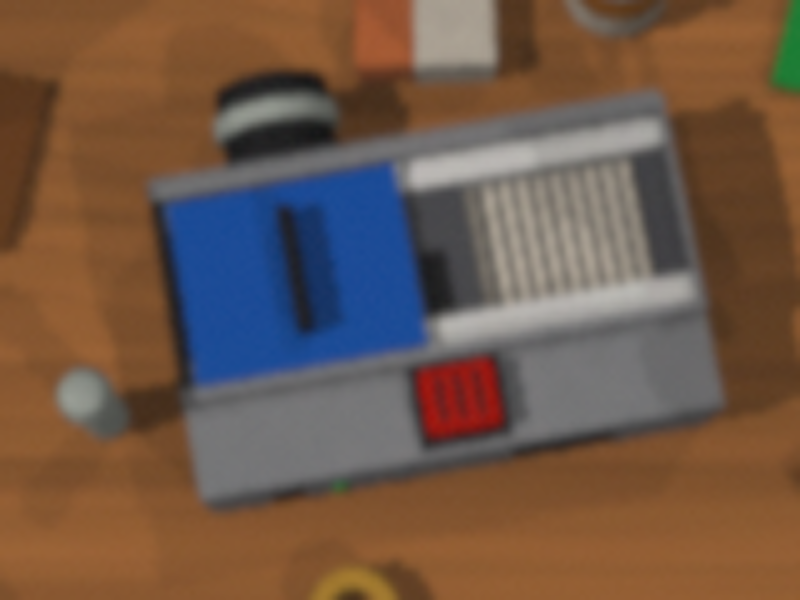

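Both views show the lid flat against or near the stop, the pleats open, the tab down and the neighbours at the same pixels. A last numeric check, then sign-off if it holds.

Run:
```python
from h import *
S=lambda p:np.array(p)/[4.5,4]+[240,170]
T=lambda p:np.array(p)/5+[235,180]
q=np.load("q.npy");c,s=np.cos(q[3]),np.sin(q[3])
for n,a,b in(("rib+",(539,216),(284,206)),("rib-",(450,157),(306,331)),("lid +x-y",(480,308),(396,165)),("lid -x-y",(348,218),(427,346)),("pad +x+y",(340,194),(413,365))):
    p,f=tri(S(a),T(b));d=p-q[:3];print(n,(np.array([c*d[0]+s*d[1],-s*d[0]+c*d[1],d[2]])*1e3).round(1))
a=cv2.imread("pics/scene0.png").astype(int);b=cv2.imread("pics/scene7f.png").astype(int)
m=(abs(a-b).max(2)>60).astype('uint8');n,l,st,_=cv2.connectedComponentsWithStats(m);print([tuple(x) for x in st[1:] if x[4]>25])
```

```text
rib+ [ 45.1  62.1 100.1]
rib- [-15.3  62.1  98.8]
lid +x-y [59.7  6.7 82.3]
lid -x-y [-29.9   7.   80. ]
pad +x+y [-39.9  13.8  86.9]
[(np.int32(82), np.int32(3), np.int32(8), np.int32(20), np.int32(63)), (np.int32(145), np.int32(13), np.int32(11), np.int32(17), np.int32(88)), (np.int32(230), np.int32(12), np.int32(6), np.int32(57), np.int32(133)), (np.int32(88), np.int32(38), np.int32(78), np.int32(122), np.int32(3637)), (np.int32(166), np.int32(66), np.int32(8), np.int32(9), np.int32(33)), (np.int32(0), np.int32(135), np.int32(4), np.int32(10), np.int32(27)), (np.int32(115), np.int32(150), np.int32(89), np.int32(71), np.int32(2397)), (np.int32(135), np.int32(154), np.int32(20), np.int32(5), np.int32(29)), (np.int32(70), np.int32(182), np.int32(16), np.int32(10), np.int32(33)), (np.int32(18), np.int32(194), np.int32(48), np.int32(33), np.int32(258)), (np.int32(275), np.int32(198), np.int32(106), np.int32(85), np.int32(3016)), (np.int32(296), np.int32(209), np.int32(20), np.int32(16), np.int32(105)), (np.int32(290), np.int32(227), np.int32(9), np.int32(8), np.int32(33))]
```

The lid origin is at y ≈ +62 mm (needs > 45), it lies flat, and the pad is about 11–12 mm down. In the scene view only the arm, its shadow, the lid and the tab have changed.

```bash
python3 -c "
from cell import arm
print(arm.sign_off())"
```

```text
the job is handed in; nothing more can be done
None
```

The filter box is open. I pressed the red tab down to its hard stop first. Then I slid the blue lid along its rails from behind the rib and moved the hand clear, handing in at about 13.4 s of the 40 s.

- **Tab:** the fingertips stopped at about 86 mm with 33 N on the wrist, which is the full 12 mm. The red catch disappeared from view, and the tab was still down in the last pictures.
- **Lid:** it measured at y ≈ +62 mm (more than +45 mm needed, stop at about +64 mm). It lies flat and square, and the white pleats are fully uncovered.
- **Everything else:** comparing the scene view before and after, only the arm, its shadow, the lid and the tab had changed.
- **Disagreement:** my camera heights for the box fitted about 4 mm low, more than the 2 mm calibration tolerance. I used the stated heights for the moves, and the tab's stop height agreed with them.

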